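Re-fuse the saw's fuse box

ROBOT

A 6-joint arm with a two-finger parallel gripper is mounted at the origin on a cart in front of the work surface, level with it; the furniture and walls round the work are solid. World frame = base frame: x ahead of the robot, y to its left, z up, the work surface at z = 0. Lengths are in mm, angles in rad, forces in N, time in s.
With the tool pointing down it reaches from about 400 to 925 mm from the base axis. Payload 12.5 kg.
Tool frame: the origin (TCP) lies at the very end of the fingers, on their centre line; the grasp point (between the pads) lies 19 mm behind it; z points along the fingers, y is the line along which they close (so a half turn about z gives the same grasp; the last joint's range is limited). The gripper opens to 95 mm and grips with 3 to 60 N. Pads are 20 mm wide; open, the fingers measure 119 mm over their backs; the gripper's body (75 mm by 180 mm) begins 59 mm behind the grasp point.
Start: joints at [-1.335, 0.491, 1.559, -0, 1.092, -0.106], TCP at [209.513, -588.856, 214.661] pointing down, gripper open.
Joint ranges: [-3.1, 3.1], [-0.84, 2.19], [0.05, 2.79], [-1.13, 4.28], [0.06, 2.93], [-2.69, 2.69]. Speed limits (rad/s): [2.22, 2.22, 2.79, 3.14, 3.14, 3.14].

INTERFACE

Orientations are given as a unit quaternion [x, y, z, w].
In Python, from bench import r, imaging, set_gripper gives the robot as it stands (r), with the cameras (imaging) and the gripper as plain functions. Calls block until the motion is done:
- r.reach(position, orientation): joint-space move of the TCP to a pose.
- r.move_l(position, ori=None, vel=150, contact_N=None): straight line of the TCP; ori=None keeps the orientation; vel is the mean speed in mm/s. With contact_N (N) it stops when the force on the tool has changed by that much, and returns True; else False.
- r.goto_joints(angles): joint-space move.
- set_gripper(opening, grasp_force=None): finger opening in mm; grasp_force is the grip in N (None keeps the last); returns when the fingers have stopped.
- r.pause(seconds).
- r.inverse_kinematics(position, orientation): joint angles nearest the present ones, or None.
- r.sense(): the state.
- imaging.camera(name): name is "scene" or "top" or "wrist"; returns the picture (384x512x3 uint8, blue, green, red); there is no depth.
- imaging.camera_info(name): a dict with "camera_matrix" (3x3 intrinsics, pixels), "camera_from_world" (4x4, takes a point from world to camera coordinates). Camera axes: x right, y down, z forward; pixel columns grow to the right and rows downward; lengths in mm; the calibration is good to about 2 mm. A picture is of the moment at which its call begins: read the wrist's pose just before it. camera_info takes no time and is no camera call; for the wrist camera it gives the pose at the moment of the call.
A pose or a line that the arm cannot do raises r.IKError and nothing moves.
- r.sign_off(): hands the job in; it is judged then, once.
The state is a dict: "clock": time; "qpos": joint angles; "joint_vel": joint speeds; "joint_efforts": joint torques, N m; "eef_pos": TCP position; "eef_rot": TCP orientation; "ft_force": force on the tool from outside, world axes, zero at the start; "moment": the same for the moment, N m; "gripper_width": finger opening in mm; "grip_force": force on a finger pad.
Only numpy, scipy, OpenCV 4.12 (cv2) and the standard library are available. Lean on these libraries where they do the work, as an engineer would, in place of code of your own. Each camera call takes 0.05 s, during which the arm holds its last target. There are 200 camera calls.

TASK

The saw's fuse box has its snap-fit cover on: put the flat blade of the yellow pry tool into the notch under the cover's front edge and lever the cover loose, then lift the cover off and set it the right way up, flat on the bench, clear of the box. Press every fuse that lies on the bench, each into a clip pair of its own, until it snaps fully home, then lower the orange guard plate over the two pins until it lies flush on its posts. Leave the pry tool lying on the bench and the tape measure, wood block and brass block where they are.

Things in the scene. Friction and masses are not known exactly. Their poses are not given: they have to be found in the camera images.
- fuse_box: Grey fuse box fixed to the bench, base 150 (x) x 216 (y) x 60 mm high; origin at the centre of its underside, z up; its front, with the pry ledge, is its -x side. On the flat deck, hidden by the cover at first: three pairs of brass spring clips side by side (y = -55, 0, +55 mm) and four black posts of 16 mm diameter at x = +-24, y = +-88 mm, 94 mm high, two with pins.
- pin_1 (a point): Tip of the steel pin on the post at (24, 88) mm of the box: 10 mm diameter, conical end, 113 mm above the bench, 19 mm above the post it stands on.
- pin_2 (a point): Tip of the other, equal pin, at (-24, -88) mm of the box.
- pry_ledge (a point): Fulcrum: middle of the outer top edge of the flat ledge (44 mm wide, 60 mm high) that sticks out 24 mm in front of the cover's notch, 94 mm in front (-x) of the box's centre. A blade laid on it and pushed in level along the box's +x passes under the notch; pushing the handle down, 20 to 23 degrees, then turns the tool about this edge and lifts the cover.
- cover_notch (a point): Underside of the cover in the notch in its front lower edge (4 mm wall; notch 32 wide, 5.5 mm high, red mark above). Closed, it stands 65.5 mm above the bench, 26 mm behind pry_ledge; a blade may go 10 mm further in. Two latches hold the front edge down with about 15 N, let go when it is raised about 5 mm, and it then stays about 9 mm up. The rear edge only rests on the deck.
- cover: White snap-fit cover, a hollow cap open below, 140 x 208 x 60 mm high, on its top a grip bar 20 mm wide (x), 100 mm long (y), from 60 to 83 mm; 0.28 kg. Origin at the centre of its open underside; axes as the box's while it is on (notch at -x, z up). Once sprung it lifts straight off by the bar, 60 mm to clear the pins. There is room for it left of the box, where the bench ends at y = 0.42 m.
- pry_tool: Pry tool lying on the bench: yellow handle with a black stripe, 90 mm long, 26 mm wide, 24 mm high, and a flat steel blade 16 mm wide and 3 mm thick. Origin at the middle of the handle; x runs along the tool to the blade; the blade lies in the middle of the handle's height. 0.09 kg. While it lies flat its origin is 12 mm above the bench.
- blade_tip (a point): Tip of the pry tool's blade, 115 mm from the tool's origin along its x.
- guard_plate: Orange guard plate 72 (x) x 200 (y) x 5 mm with a grip bar on top, 16 mm wide (x), 70 mm long (y), rising from 5 to 29 mm; two through holes of 13 mm diameter at (24, 88) and (-24, -88) mm, so it also fits turned by half a turn. Origin at the centre of its underside, z up. 0.12 kg.
- plate_seat (a point): Where the guard plate's origin comes to lie when the plate is seated: above the centre of the box, 94 mm above the bench; the plate's long side then lies along the box's y.
- clip_1 (a point): Where the centre of a fuse lies when it is home in clip pair 1 of the box: 76 mm above the bench, fuse axis along the box's x. The two clips stand 42 mm either side, 12 mm long, jaws up to 87 mm high. Set on the jaws a fuse stands about 14 mm higher; about 10 N straight down snaps it in.
- clip_2 (a point): Where the centre of a fuse lies when it is home in clip pair 2 of the box: 76 mm above the bench, fuse axis along the box's x. The two clips stand 42 mm either side, 12 mm long, jaws up to 87 mm high. Set on the jaws a fuse stands about 14 mm higher; about 10 N straight down snaps it in.
- clip_3 (a point): Where the centre of a fuse lies when it is home in clip pair 3 of the box: 76 mm above the bench, fuse axis along the box's x. The two clips stand 42 mm either side, 12 mm long, jaws up to 87 mm high. Set on the jaws a fuse stands about 14 mm higher; about 10 N straight down snaps it in.
- fuse_1: Fuse: white ceramic body with a blue band, 64 mm long and 24 x 24 mm square, with a round brass cap of 16 mm diameter sticking out at each end, 100 mm overall. Origin at its very centre, x along its length; either end and any side up will do. 0.06 kg. None from the start if this fuse is absent.
- fuse_2: Fuse: white ceramic body with a blue band, 64 mm long and 24 x 24 mm square, with a round brass cap of 16 mm diameter sticking out at each end, 100 mm overall. Origin at its very centre, x along its length; either end and any side up will do. 0.06 kg. None from the start if this fuse is absent.
- fuse_3: Fuse: white ceramic body with a blue band, 64 mm long and 24 x 24 mm square, with a round brass cap of 16 mm diameter sticking out at each end, 100 mm overall. Origin at its very centre, x along its length; either end and any side up will do. 0.06 kg. None from the start if this fuse is absent.
- tape_measure: Yellow tape measure, 38 x 101 x 68 mm, origin at its underside; to be left alone.
- wood_block: Small brown wood offcut, 38 x 60 x 32 mm, origin at its underside; to be left alone.
- brass_block: Small brass block, 25 x 51 x 25 mm, origin at its underside; to be left alone.

How it is judged (in metres and radians):
On the way, in this order (a step that is already met when the one before it is completed fails the run):
1. the front edge of the cover is levered up by the pry tool's blade (z of cover_notch in the frame of fuse_box above 0.067 m and contact force between pry_tool and cover above 1 N).
2. the latches have let go: the front edge of the cover stays up, not held by the fingers (z of cover_notch in the frame of fuse_box above 0.0715 m and contact force between the fingers and cover below 0.3 N), for 0.2 s.
3. the cover is off and lies flat on the bench, clear of the box (height (world z) of cover below 0.008 m and angle between cover's own z axis and vertical below 0.08 rad and horizontal distance between cover and fuse_box above 0.15 m and linear speed of cover below 0.02 m/s), for 0.2 s.
4. every fuse there is sits home in a clip pair ((distance between fuse_1 and clip_1 below 0.005 m or distance between fuse_1 and clip_2 below 0.005 m or distance between fuse_1 and clip_3 below 0.005 m) and angle between the x axis of each of fuse_1, fuse_2, fuse_3 and the x axis of fuse_box, either way round below 0.1 rad and (distance between fuse_2 and clip_1 below 0.005 m or distance between fuse_2 and clip_2 below 0.005 m or distance between fuse_2 and clip_3 below 0.005 m) and (distance between fuse_3 and clip_1 below 0.005 m or distance between fuse_3 and clip_2 below 0.005 m or distance between fuse_3 and clip_3 below 0.005 m)), for 0.2 s.
At the end, for the whole second after the job is handed in: Cover flat, right way up on the bench (8 mm, 0.08 rad), over 150 mm from the box, centre to centre; each fuse within 5 mm and 0.1 rad of home in a clip pair; guard plate within 5 mm of its seat, level to 0.03 and square to 0.06 rad; pry tool on the bench (origin under 25 mm); all at rest (all of step 3 and all of step 4 and linear speed of each of fuse_1, fuse_2, fuse_3, guard_plate, pry_tool below 0.02 m/s and distance between guard_plate and plate_seat below 0.005 m and angle between guard_plate's own z axis and vertical below 0.03 rad and angle between the y axis of guard_plate and the y axis of fuse_box, either way round below 0.06 rad and height (world z) of pry_tool below 0.025 m); the robot touches nothing.
It fails at once if the tape measure is moved more than 30 mm (distance of tape_measure from where it was at the start of the episode above 0.03 m).
It fails at once if the wood block is moved more than 30 mm (distance of wood_block from where it was at the start of the episode above 0.03 m).
It fails at once if the brass block is moved more than 30 mm (distance of brass_block from where it was at the start of the episode above 0.03 m).
Of fuse_1, fuse_2, fuse_3 only 2 to 3 are there at a start; the rules pass over those that are not, and their reading is None.
At some moment in a run one of fuse_1, fuse_2, fuse_3, guard_plate may be knocked a few centimetres aside while the robot is not near it.
Once in a run the grip may slacken for a moment while it holds something.
It also fails if it takes over 210 s, if anything falls off the work surface, if the arm or the gripper's body presses on something with over 40 N, if the wrist force passes 120 N, or if a joint passes its speed limit or range.

## Working session

There is one attempt and no reset: what is moved stays moved. The work goes in short steps, each a Python script; the robot and the scene stay as the last script left them, time stands still between calls to the robot, and variables do not carry over. Pictures are saved under pics/ and viewed, at most 14 in all, crops included, and the job is handed in when it is done.

```bash
mkdir -p pics; ls
python3 - <<'E'
from bench import r, imaging, set_gripper
import cv2,numpy as np
for n in("scene","top"):
    cv2.imwrite(f"pics/{n}0.png",cv2.resize(imaging.camera(n),(800,600),interpolation=cv2.INTER_CUBIC))
    i=imaging.camera_info(n);print(n,np.round(i["camera_matrix"],1).tolist(),np.round(i["camera_from_world"],3).tolist())
s=r.sense();print(s)
E
```

```text
bench.py
pics
scene [[493.9, 0.0, 249.8], [0.0, 493.9, 189.4], [0.0, 0.0, 1.0]] [[-0.735, -0.678, 0.01, 379.718], [-0.428, 0.453, -0.782, 316.287], [0.526, -0.579, -0.623, 1333.345], [0.0, 0.0, 0.0, 1.0]]
top [[450.1, 0.0, 258.8], [0.0, 450.1, 188.6], [0.0, 0.0, 1.0]] [[-0.022, -1.0, -0.012, 3.136], [-0.99, 0.024, -0.139, 545.715], [0.14, 0.009, -0.99, 1269.084], [0.0, 0.0, 0.0, 1.0]]
{'clock': 0.1, 'qpos': array([-1.33459903e+00,  4.91520354e-01,  1.55938389e+00,  3.40437255e-05,
        1.09172049e+00, -1.05631957e-01]), 'joint_vel': array([ 0.00114816, -0.00229343, -0.00287661,  0.00080528,  0.00075953,
       -0.00015158]), 'joint_efforts': array([ 4.20667115e-03, -6.13623691e+01, -2.58606684e+01,  6.94424543e-02,
        4.70070890e-02, -4.62357934e-05]), 'eef_pos': array([ 209.46627475, -588.62375642,  214.10868871]), 'eef_rot': array([ 9.85430820e-01,  1.70075959e-01, -1.85952233e-05, -5.15926261e-04]), 'ft_force': array([-0.2249794 ,  0.18648719,  0.0657993 ]), 'moment': array([ 0.00510881,  0.01704043, -0.01484855]), 'grip_force': 0.0, 'gripper_width': 94.63720685417634}
```

View pics/top0.png

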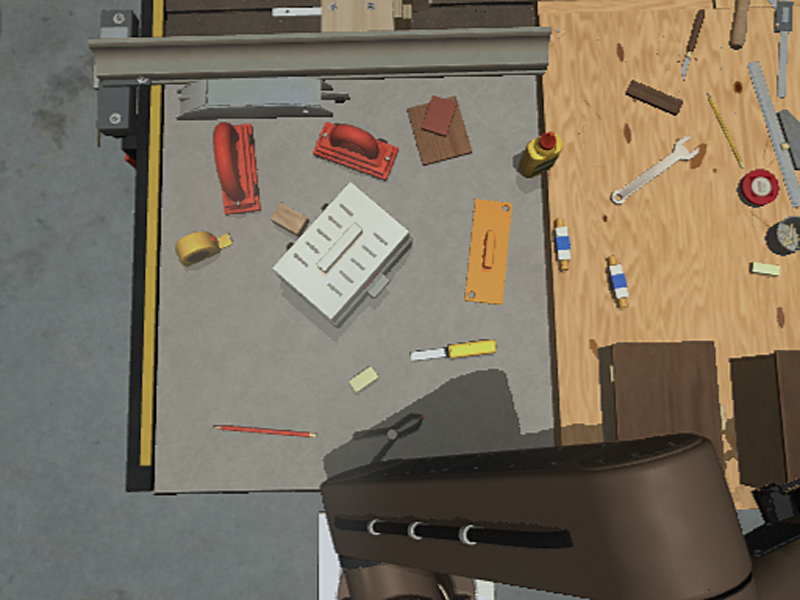

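View pics/scene0.png

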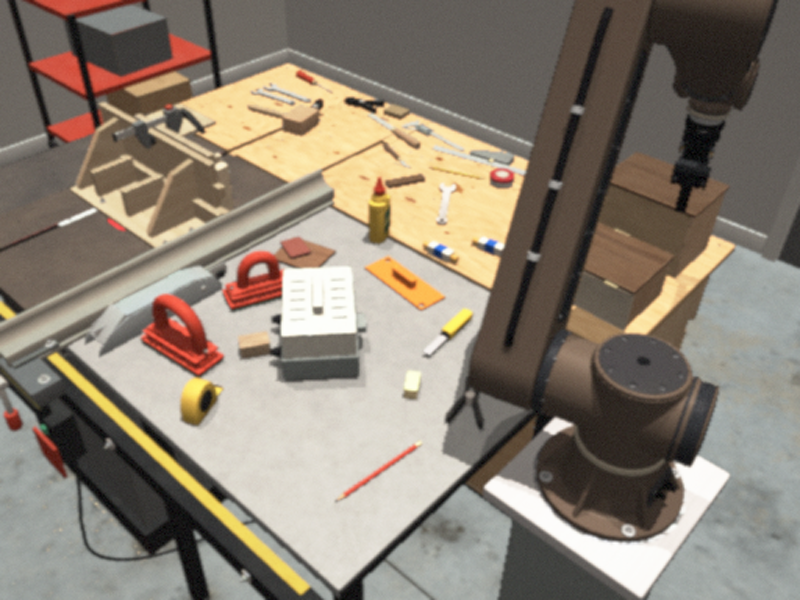

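Top view (800x600): box centre (342,253) with ledge at (378,285), pry tool handle (472,349) with tip (411,356), plate (488,251), fuses (562,244) and (618,281), wood block (290,218), tape (200,247), brass block (363,378). The scene view agrees with this.

```bash
cat > h.py <<'E'
from bench import r, imaging, set_gripper
import cv2,numpy as np
from scipy.spatial.transform import Rotation as R
def cam(n):
    i=imaging.camera_info(n);return np.array(i["camera_matrix"]),np.array(i["camera_from_world"])
def p2w(K,T,uv,z):
    "pixels (native) -> world xy on plane z"
    out=[]
    c=-T[:3,:3].T@T[:3,3]
    for u in np.atleast_2d(uv):
        d=T[:3,:3].T@np.linalg.solve(K,[u[0],u[1],1]);out.append((c+d*(z-c[2])/d[2])[:2])
    return np.array(out)
def w2p(K,T,p):
    q=(T[:3,:3]@np.atleast_2d(p).T).T+T[:3,3];q=q@K.T;return q[:,:2]/q[:,2:]
def down(a,tilt=None):
    "tool down, finger-closing line (tool y) at world angle a (rad)"
    return best(a)
def q_down(a):
    x=np.array([np.sin(a),-np.cos(a),0]);y=np.array([np.cos(a),np.sin(a),0]);z=np.array([0,0,-1.])
    return R.from_matrix(np.c_[np.cross(y,z),y,z]).as_quat()
def shot(n,name):
    K,T=cam(n);im=imaging.camera(n);cv2.imwrite(f"pics/{name}_raw.png",im)
    cv2.imwrite(f"pics/{name}.png",cv2.resize(im,(800,600),interpolation=cv2.INTER_CUBIC));np.savez(f"pics/{name}.npz",K=K,T=T)
def W(name,uv,z):
    "800x600-picture pixels -> world"
    d=np.load(f"pics/{name}.npz");return p2w(d["K"],d["T"],(np.atleast_2d(uv)+.5)*.64-.5,z)
E
sed -i '/^def down/,+2d' h.py
python3 - <<'E'
from h import *
K,T=cam("top");np.savez("pics/top0.npz",K=K,T=T)
for n,uv,z in [("boxtop",[[342,253]],143-60+37),("ledge",[[378,287]],60),("handle",[[448,352],[496,347]],24),("tip",[[411,356]],12),("plate",[[488,251],[506,208],[471,296]],5),("fuse",[[562,244],[618,281]],12),("wood",[[290,218]],32),("tape",[[200,247]],68),("brass",[[363,378]],25),("bench",[[545,250],[155,300]],0)]:
    print(n,W("top0",uv,z).round(0).tolist())
K,T=cam("wrist");s=r.sense()
M=np.eye(4);M[:3,:3]=R.from_quat(s["eef_rot"]).as_matrix();M[:3,3]=s["eef_pos"]
print(K.round(1).tolist(),(T@M).round(3).tolist())
for p in([480,140,420],[560,-200,420]):
  for a in np.arange(-3.1,3.1,.4):
    try:q=r.inverse_kinematics(p,q_down(a));print(p,round(a,1),None if q is None else np.round(q,2))
    except Exception as e:print(e)
E
```

```text
boxtop [[611.0, 98.0]]
ledge [[559.0, 39.0]]
handle [[439.0, -88.0], [446.0, -177.0]]
tip [[434.0, -19.0]]
plate [[632.0, -171.0], [716.0, -209.0], [545.0, -136.0]]
fuse [[641.0, -312.0], [566.0, -414.0]]
wood [[700.0, 205.0]]
tape [[640.0, 365.0]]
brass [[394.0, 71.0]]
bench [[632.0, -281.0], [553.0, 470.0]]
[[302.7, 0.0, 247.3], [0.0, 302.7, 193.7], [0.0, 0.0, 1.0]] [[-0.001, 1.0, -0.0, -0.057], [-0.973, -0.001, -0.233, 24.065], [-0.233, 0.0, 0.973, 179.776], [0.0, 0.0, 0.0, 1.0]]
[480, 140, 420] -3.1 None
[480, 140, 420] -2.7 None
[480, 140, 420] -2.3 [ 0.15  0.16  1.52 -0.    1.47  2.45]
[480, 140, 420] -1.9 [ 0.15  0.16  1.52 -0.    1.47  2.05]
[480, 140, 420] -1.5 [ 0.15  0.16  1.52 -0.    1.47  1.65]
[480, 140, 420] -1.1 [ 0.15  0.16  1.52 -0.    1.47  1.25]
[480, 140, 420] -0.7 [ 0.15  0.16  1.52 -0.    1.47  0.85]
[480, 140, 420] -0.3 [ 0.15  0.16  1.52 -0.    1.47  0.45]
[480, 140, 420] 0.1 [ 0.15  0.16  1.52 -0.    1.47  0.05]
[480, 140, 420] 0.5 [ 0.15  0.16  1.52 -0.    1.47 -0.35]
[480, 140, 420] 0.9 [ 0.15  0.16  1.52 -0.    1.47 -0.75]
[480, 140, 420] 1.3 [ 0.15  0.16
[... 410 characters left out ...]
 -200, 420] -1.9 [-0.45  0.32  1.3  -0.    1.52  1.45]
[560, -200, 420] -1.5 [-0.45  0.32  1.3  -0.    1.52  1.05]
[560, -200, 420] -1.1 [-0.45  0.32  1.3  -0.    1.52  0.65]
[560, -200, 420] -0.7 [-0.45  0.32  1.3  -0.    1.52  0.25]
[560, -200, 420] -0.3 [-0.45  0.32  1.3  -0.    1.52 -0.15]
[560, -200, 420] 0.1 [-0.45  0.32  1.3  -0.    1.52 -0.55]
[560, -200, 420] 0.5 [-0.45  0.32  1.3  -0.    1.52 -0.95]
[560, -200, 420] 0.9 [-0.45  0.32  1.3  -0.    1.52 -1.35]
[560, -200, 420] 1.3 [-0.45  0.32  1.3  -0.    1.52 -1.75]
[560, -200, 420] 1.7 [-0.45  0.32  1.3  -0.    1.52 -2.15]
[560, -200, 420] 2.1 [-0.45  0.32  1.3  -0.    1.52 -2.55]
[560, -200, 420] 2.5 None
[560, -200, 420] 2.9 None
```

Run:
```python
from h import *
q=q_down(-np.pi/2)
for n,p in [("C",[560,-300,250]),("B",[420,-60,220]),("A",[520,70,300])]:
    r.reach(p,q);r.pause(.3);shot("wrist",n)
a=np.hstack([cv2.imread(f"pics/{n}_raw.png") for n in "CA"]);
shot("top","top1")
print(r.sense()["clock"])
```

```text
4.7083
```

View pics/A.png

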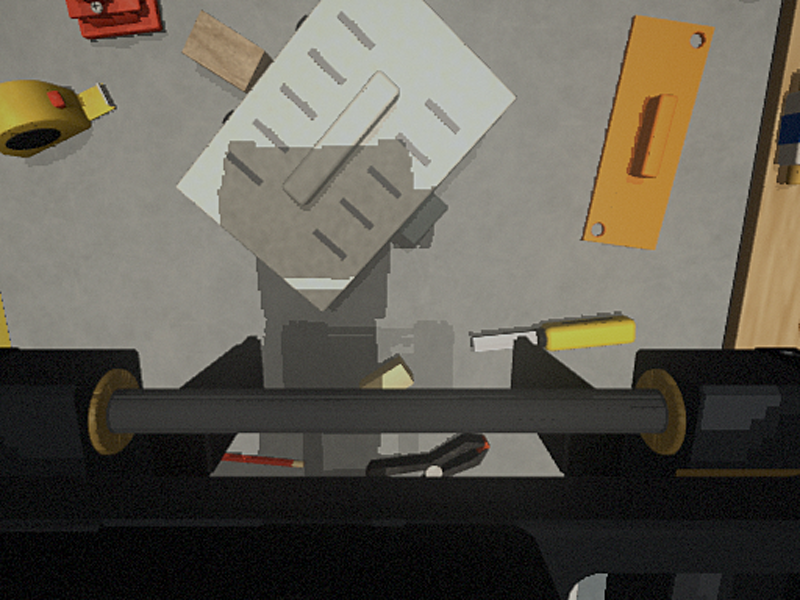

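View pics/B.png

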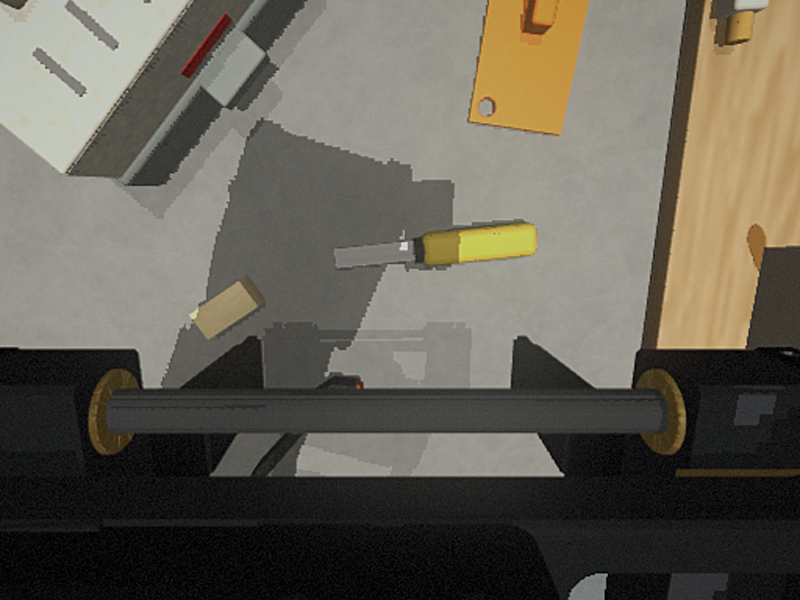

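View pics/C.png

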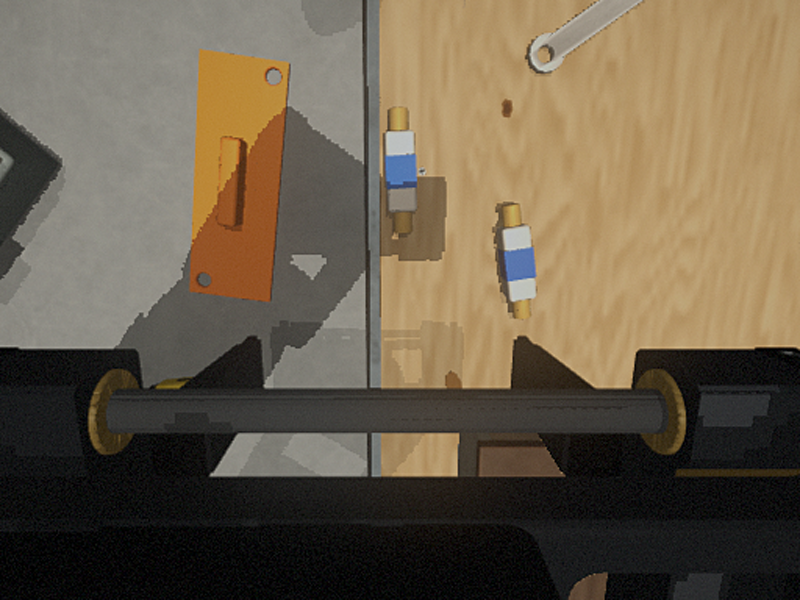

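A: cover-top corners (177,187), (322,310), (516,97), bar ends (385,80)–(295,198). B: tool tip (335,259), handle ends (418,248)/(536,238), ledge corners (203,87), (236,108), (267,62). C: plate holes (273,76) and (204,279), fuse 1 ends (398,108)–(402,236), fuse 2 ends (511,203)–(522,318).

Run:
```python
from h import *
def ang(a,b):d=b-a;return round(np.arctan2(d[1],d[0]),4)
c=W("A",[[177,187],[322,310],[516,97]],120);print("cover",c.round(1).tolist(),"mid",((c[0]+c[2])/2).round(1),"yaw x",ang(c[1],c[2]),"yaw y",ang(c[1],c[0]),np.linalg.norm(c[1]-c[2]),np.linalg.norm(c[0]-c[1]))
b=W("A",[[392,78],[294,200]],143);print("bar",b.mean(0).round(1),ang(b[1],b[0]))
l=W("B",[[203,87],[236,108],[267,62],[232,28]],60);print("ledge",l.round(1).tolist(),"outer mid",((l[1]+l[2])/2).round(1),ang(l[2],l[1]))
print("tip",W("B",[[335,259]],13.5).round(1),"handle",W("B",[[424,247],[536,238]],20).round(1).tolist(), W("B",[[407,248]],13.5))
h=W("C",[[273,76],[204,279]],5);print("plate",h.mean(0).round(1),h.round(1).tolist(),np.linalg.norm(h[0]-h[1]))
print("holes A",(H:=W("A",[[698,40],[598,230]],5)).round(1).tolist(),H.mean(0).round(1))
for f in([[398,108],[402,236]],[[511,203],[522,318]]):
    e=W("C",f,13);print("fuse",e.mean(0).round(1),ang(e[1],e[0]),np.linalg.norm(e[0]-e[1]).round(1))
print("brass",W("B",[[226,306]],25))
```

```text
cover [[587.1, 219.3], [496.0, 118.5], [646.7, -19.9]] mid [616.9  99.7] yaw x -0.7428 yaw y 0.8356 204.6340744559606 135.92466458545314
bar [616.2  98.5] -0.7166
ledge [[550.1, 57.9], [537.4, 37.5], [564.8, 15.7], [584.4, 36.5]] outer mid [551.1  26.6] 2.4689
tip [[431.8 -19.1]] handle [[442.0, -89.5], [448.9, -176.4]] [[440.48927995 -76.55931845]]
plate [ 631.3 -173.4] [[714.5, -208.8], [548.0, -137.9]] 180.94474390099398
holes A [[713.9, -208.3], [546.4, -136.4]] [ 630.1 -172.4]
fuse [ 637.7 -311.6] 0.0375 102.4
fuse [ 563.9 -412.9] 0.1561 101.4
brass [[396.0839864   67.00516887]]
```

View pics/top1.png

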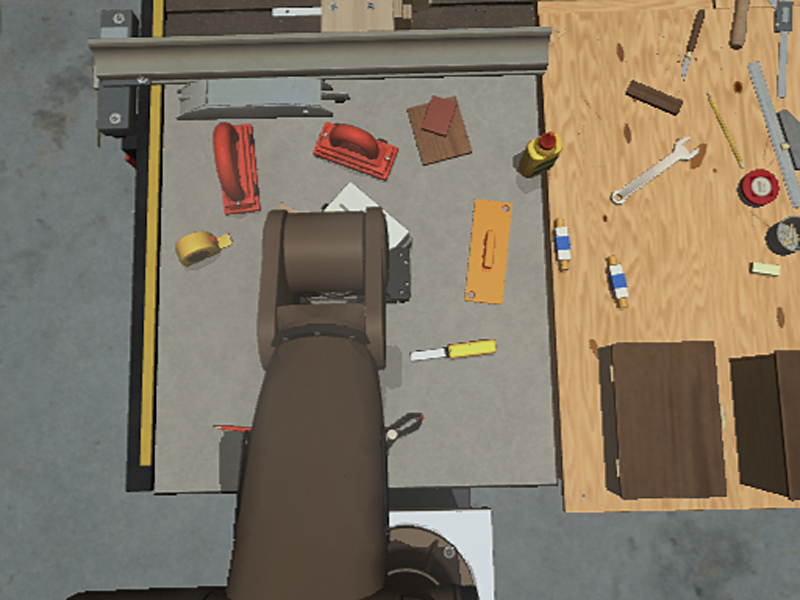

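Only two fuses are present, and nothing was hidden under the arm. Next I pick up the pry tool and hold it in front of the ledge.

```bash
cat >> h.py <<'E'
yaw=0.84;C=np.array([616.6,99.2]);X=np.array([np.cos(yaw),np.sin(yaw),0]);Y=np.array([-X[1],X[0],0])
def box(x,y,z):return np.array([*C,0])+x*X+y*Y+np.array([0,0,z])
def st(m=""):
    s=r.sense();print(m,"t",round(s["clock"],1),"pos",s["eef_pos"].round(1),"F",s["ft_force"].round(1),"w",round(s["gripper_width"],1),"g",round(s["grip_force"],1));return s
E
python3 - <<'E'
from h import *
a=1.690-np.pi/2;o=np.array([445.5,-133.0])
set_gripper(60,40)
r.reach([*o,90],q_down(a));r.move_l([*o,3],vel=120);s=st("dn")
set_gripper(0,45);st("grip")
r.move_l([*o,130]);st("up")
q=q_down(yaw-np.pi/2)
r.reach(box(-94-115-25,0,110),q);st("pre")
r.pause(.2);shot("wrist","D");shot("scene","Ds")
E
```

```text
dn t 8.2 pos [ 445.7 -133.     3.4] F [ 0.6 -0.8 -0.3] w 59.9 g 0.0
grip t 8.9 pos [ 445.5 -133.     3.1] F [-1.1 -0.2  3.6] w 25.8 g 45.0
up t 9.9 pos [ 445.2 -132.9  129.4] F [ 0.6 -0.6 -0.7] w 25.9 g 45.0
pre t 10.8 pos [460.3 -75.1 109.6] F [ 0.  -0.  -0.6] w 25.3 g 45.0
```

View pics/D.png

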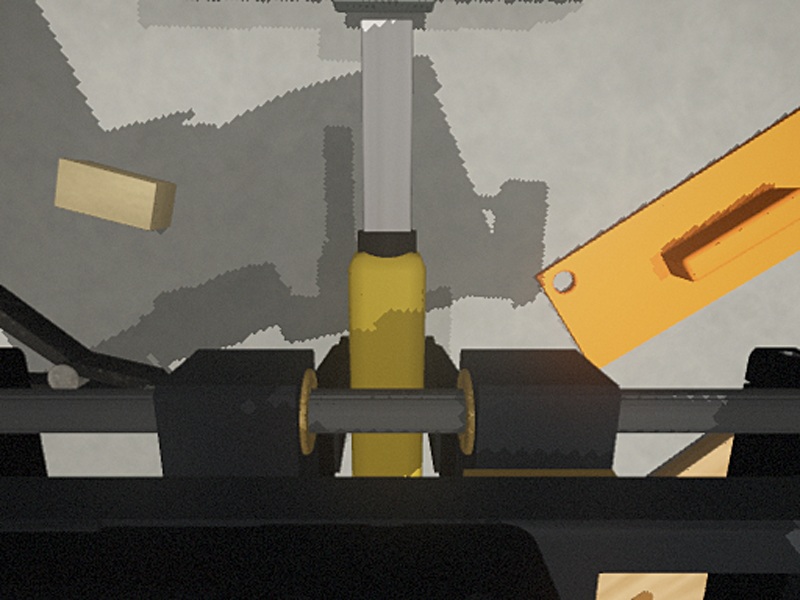

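Tool held straight: tip at (386,20), ledge outer edge spans columns 334–438 at the top, so they are aligned.

Run:
```python
from h import *
t=W("D",[[387,20]],120)[0];l=W("D",[[334,4],[438,4]],60)
inv=lambda p:(round((p-C)@X[:2],1),round((p-C)@Y[:2],1))
print("tip in box",inv(t),"ledge",[inv(p) for p in l])
q=q_down(yaw-np.pi/2)
g=lambda s,z:box(-94-115+s,0,z-9)
r.move_l(g(-15,80),vel=100);r.move_l(g(12,70),vel=80)
print(r.move_l(g(12,56),vel=15,contact_N=2.5));s=st("touch")
```

```text
tip in box (np.float64(-119.1), np.float64(-0.5)) ledge [(np.float64(-94.3), np.float64(21.4)), (np.float64(-94.3), np.float64(-21.7))]
True
touch t 12.8 pos [485.  -47.6  51.5] F [-0.1 -0.7  3.7] w 25.6 g 45.0
```

Alignment is within 1 mm. Now insert and lever.

Run:
```python
from h import *
q=q_down(yaw-np.pi/2);Fp=box(-94,0,60)
z0=52.4
r.move_l(box(-94-115+12,0,z0),vel=20)
hit=r.move_l(box(-94-115+32,0,z0),vel=30,contact_N=12);print(hit);s=st("in")
if not hit:
    p0=box(-94-115+32,0,z0)
    for th in list(np.arange(3,23,3))+[22.5]:
        Rm=R.from_rotvec(-np.radians(th)*Y)
        r.move_l(Fp+Rm.apply(p0-Fp),(Rm*R.from_quat(q)).as_quat(),vel=40);st(round(th,1))
    r.pause(.4);st("end");shot("scene","E")
```

```text
False
in t 13.8 pos [498.4 -32.6  52.4] F [ 0.5 -0.6 -1. ] w 25.5 g 45.0
3 t 14.1 pos [498.4 -32.7  48. ] F [-0.8 -0.4 -1.2] w 25.8 g 45.0
6 t 14.4 pos [498.9 -31.9  43.8] F [-0.5 -0.5 -2.1] w 25.7 g 45.0
9 t 14.6 pos [500.5 -30.9  39.9] F [ 4.3  4.2 -1.6] w 25.9 g 45.0
12 t 14.9 pos [501.1 -29.9  35.7] F [3.  4.  0.1] w 26.0 g 45.0
15 t 15.2 pos [501.7 -28.9  31.4] F [1.5 1.8 0.1] w 25.6 g 45.0
18 t 15.5 pos [502.5 -27.9  27.2] F [-0.  -0.6 -0.8] w 26.0 g 45.0
21 t 15.8 pos [503.8 -26.5  23.2] F [-0.4 -0.2 -0.5] w 25.7 g 45.0
22.5 t 16.1 pos [504.5 -25.7  21.3] F [ 0.2 -0.3 -1.9] w 25.9 g 45.0
end t 16.5 pos [504.7 -25.7  21.3] F [-0.1  1.1 -0.5] w 25.4 g 45.0
```

Run:
```python
import cv2
a=cv2.imread("pics/E_raw.png")[150:260,150:270];cv2.imwrite("pics/Ec.png",cv2.resize(a,None,fx=5,fy=5,interpolation=cv2.INTER_CUBIC))
```

```text
(no output)
```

View pics/Ec.png

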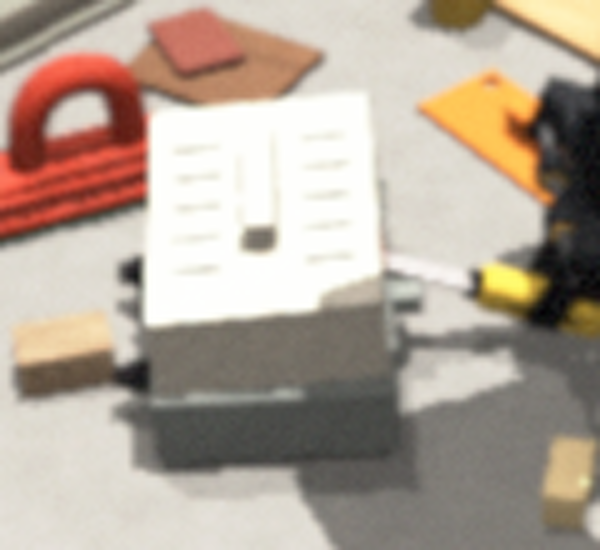

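The picture is ambiguous, but the force rose at 9–12° and fell by 15–18°, which fits a latch release. I'll withdraw the blade and check the cover's front edge.

Run:
```python
from h import *
q=q_down(yaw-np.pi/2);Fp=box(-94,0,60);p0=box(-94-115+32,0,52.6)
for th in (16,10,5,0):
    Rm=R.from_rotvec(-np.radians(th)*Y)
    r.move_l(Fp+Rm.apply(p0-Fp),(Rm*R.from_quat(q)).as_quat(),vel=50);st(th)
r.move_l(box(-94-115+5,0,53),vel=60);st("out")
r.move_l(box(-94-115-40,0,70),vel=100)
r.pause(.2);shot("wrist","F");shot("scene","Fs")
a=cv2.imread("pics/Fs_raw.png")[165:255,150:260];b=cv2.imread("pics/Ds_raw.png")[165:255,150:260]
cv2.imwrite("pics/Fc.png",cv2.resize(np.vstack([b,a]),None,fx=3.3,fy=3.3,interpolation=cv2.INTER_CUBIC))
```

```text
16 t 17.0 pos [502.  -28.4  30. ] F [ 0.3 -0.7 -1. ] w 25.6 g 45.0
10 t 17.4 pos [500.  -30.4  38. ] F [ 0.7  0.6 -0.5] w 25.8 g 45.0
5 t 17.8 pos [499.  -31.5  45.1] F [0.4 0.6 1.4] w 25.3 g 45.0
0 t 18.1 pos [498.3 -32.1  52.1] F [-0.1  0.8  1.6] w 25.6 g 45.0
out t 18.7 pos [480.4 -53.   53. ] F [ 0.1  0.5 -1.4] w 25.7 g 45.0
```

View pics/Fc.png

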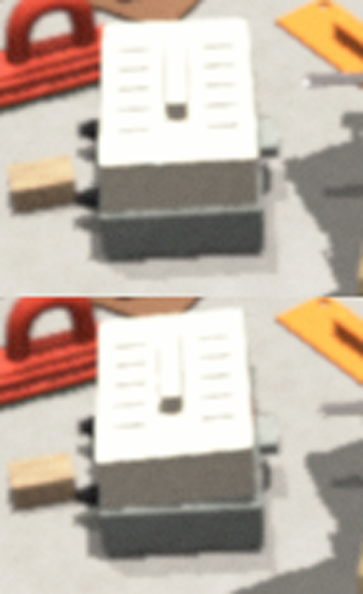

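Comparing before (top) and after (bottom), the cover's front (right) edge now stands up visibly tilted, so it has sprung. I'll put the tool back and remove the cover.

Run:
```python
from h import *
print("pencil",W("top0",[[213,427],[317,435]],0).round())
a=1.690-np.pi/2;o=np.array([440,-133.0])
r.move_l(box(-94-115-40,0,130));r.reach([*o,60],q_down(a))
r.move_l([*o,10]);print(r.move_l([*o,1],vel=15,contact_N=3));st("down")
set_gripper(60);r.pause(.2);r.move_l([*o,120]);
# pre-grasp cover bar
t=R.from_rotvec(0.064*Y)
q=(t*R.from_quat(q_down(yaw-np.pi))).as_quat()
r.reach(box(5,0,190),q)
set_gripper(45,60);st("above")
print(r.move_l(box(5,0,128.5),vel=60,contact_N=5));s=st("low")
```

```text
pencil [[310. 355.]
 [291. 160.]]
True
down t 22.1 pos [ 440.2 -133.1    3. ] F [-0.8  0.1  5. ] w 25.5 g 45.0
above t 27.0 pos [619.9 102.9 190. ] F [-1.1 -0.3  0.9] w 44.9 g 0.0
False
low t 28.2 pos [620.1 103.  128.9] F [1.4 0.2 0.4] w 45.1 g 0.0
```

Run:
```python
from h import *
set_gripper(0,60);s=st("grip")
assert s["gripper_width"]>15
p=s["eef_pos"]
r.move_l(p+[0,0,80],vel=120);st("up")
r.move_l(box(0,0,222),q_down(yaw-np.pi),vel=120);st("lvl")
shot("scene","G")
T=np.array([450,285]);q=q_down(-np.pi)
r.move_l([*T,222],q,vel=200);st("over")
r.move_l([*T,90]);r.move_l([*T,75],vel=60)
print(r.move_l([*T,55],vel=20,contact_N=4));st("place")
shot("scene","G2");shot("wrist","G3")
```

```text
grip t 28.8 pos [620.1 103.  128.6] F [0.6 0.9 0.2] w 19.5 g 60.0
up t 29.6 pos [619.6 102.9 207.8] F [ 0.2 -0.  -2.4] w 19.7 g 60.0
lvl t 29.8 pos [616.3  98.6 221.9] F [-0.2  0.5 -1.5] w 19.9 g 60.0Traceback (most recent call last):
  File "<stdin>", line 9, in <module>
host.IKError: the arm cannot follow that straight line within its joint ranges
```

Run:
```python
from h import *
T=np.array([445,300]);q=q_down(-np.pi/2);st()
r.move_l([*T,222],q,vel=200);st("over")
r.move_l([*T,90]);r.move_l([*T,75],vel=60)
print(r.move_l([*T,55],vel=20,contact_N=4));st("place")
shot("scene","G2")
```

```text
t 29.9 pos [616.4  98.9 221.6] F [ 0.5  0.6 -2. ] w 19.6 g 60.0
over t 31.4 pos [445.4 299.5 221.9] F [-0.1  0.1 -3.3] w 19.8 g 60.0
True
place t 33.4 pos [445. 300.  64.] F [-0.4 -0.7  4.3] w 19.0 g 60.0
```

View pics/G2.png

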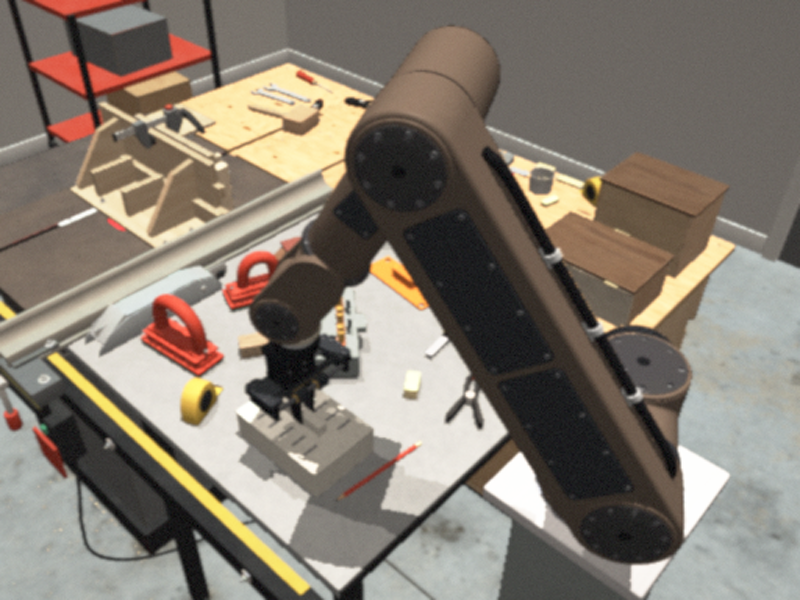

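Cover is on the bench left of the box, clear of the tape and pencil, at the right height. Release it and look into the opened box.

Run:
```python
from h import *
p=np.array([445,300,64.])
set_gripper(60);r.pause(.3);st("rel");r.move_l(p+[0,0,120])
set_gripper(95)
r.reach([570,75,260],q_down(-np.pi/2));r.pause(.3);shot("wrist","H")
r.reach([560,-300,250],q_down(-np.pi/2));r.pause(.3);shot("wrist","I");st()
h=[cv2.imread(f"pics/{n}_raw.png")[:230] for n in "HI"]
cv2.imwrite("pics/HI.png",cv2.resize(np.vstack(h),None,fx=1.3,fy=1.3,interpolation=cv2.INTER_CUBIC))
cv2.imwrite("pics/H2.png",cv2.resize(h[0][:,:400],None,fx=2,fy=2,interpolation=cv2.INTER_CUBIC))
```

```text
rel t 34.6 pos [444.7 299.8  63.6] F [-0.5 -0.2  0.4] w 60.3 g 0.0
 t 39.5 pos [ 560.2 -299.5  250.1] F [-0.4  0.1 -0.2] w 95.2 g 0.0
```

View pics/H2.png

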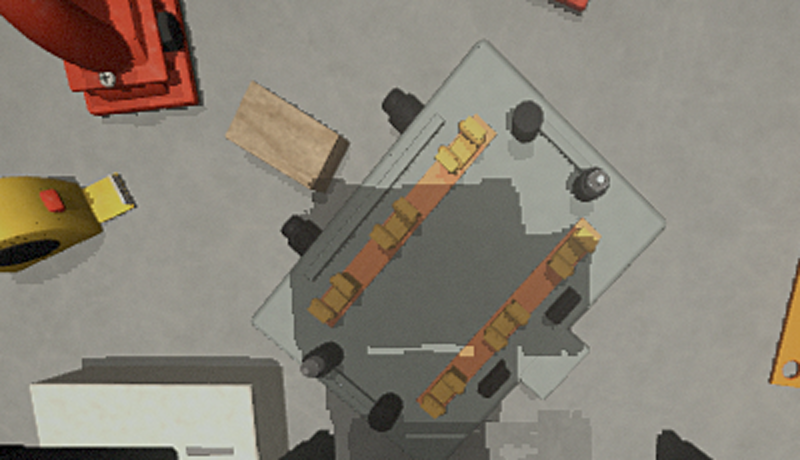

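View pics/I.png

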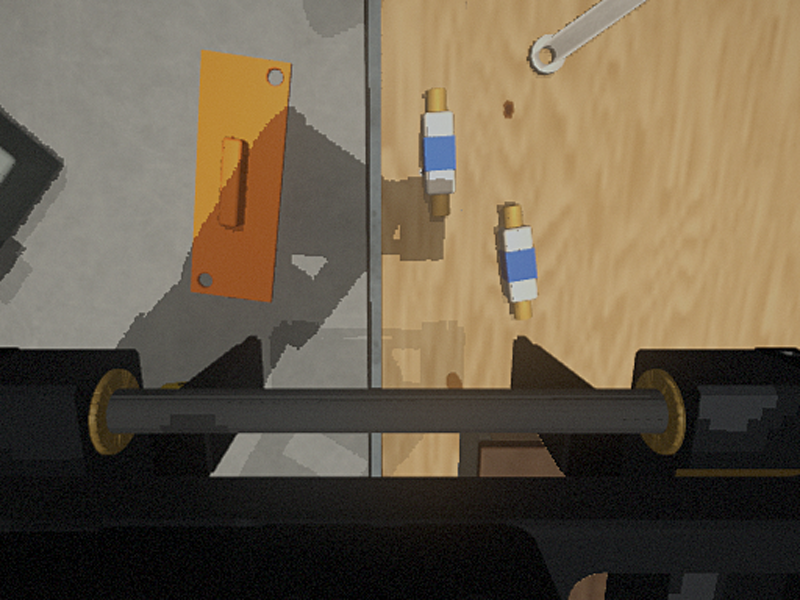

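Fuse 1 was nudged (ends now (436,89)–(440,216)); fuse 2 is unchanged at (512,203)–(523,319). In H2 the pin tips are at about (603,180) and (311,368), and the box corners at (484,40), (665,225) and (252,322).

```bash
python3 - <<'E'
from h import *
d=np.load("pics/H.npz");w=lambda uv,z:p2w(d["K"],d["T"],(np.atleast_2d(uv)+.5)/2-.5,z)
p=w([[311,368],[602,179]],113);print("pins",p.round(1).tolist(),np.linalg.norm(p[0]-p[1]).round(1),"mid",p.mean(0).round(1))
v=p[0]-p[1];print("yaw pins",np.arctan2(v[1],v[0])-np.arctan2(176,48))
c=w([[484,40],[665,225],[252,322]],60);print("corners",c.round(1).tolist())
print("centre",((c[1]+c[2])/2).round(1));v=c[2]-c[0];print("yaw",np.arctan2(v[1],v[0])-np.pi/2,np.linalg.norm(v),np.linalg.norm(c[0]-c[1]))
# predicted clip pixels
K,T=d["K"],d["T"]
for y in(-55,0,55):
  print(y,[((w2p(K,T,box(x,y,87))+.5)*2-.5).round(0).tolist() for x in(-42,42)])
for f in([[436,89],[440,216]],[[512,203],[523,319]]):
    e=W("I",f,13);v=e[0]-e[1];print("fuse",e.mean(0).round(1),np.arctan2(v[1],v[0]),np.linalg.norm(v).round(1))
E
python3 - <<'E'
import cv2
a=cv2.imread("pics/H_raw.png")
cv2.imwrite("pics/H4.png",cv2.resize(a[10:220,140:340],None,fx=2.85,fy=2.85,interpolation=cv2.INTER_CUBIC))
E
```

```text
pins [[570.2, 173.9], [665.9, 22.9]] 178.8 mid [618.1  98.4]
yaw pins 0.8310193922509992
corners [[743.8, 82.1], [645.3, -24.1], [588.0, 224.4]]
centre [616.7 100.1]
yaw 0.8305603673731148 210.99555034155662 144.79801676557565
-55 [[[576.0, 253.0]], [[461.0, 145.0]]]
0 [[[509.0, 327.0]], [[395.0, 225.0]]]
55 [[[446.0, 397.0]], [[332.0, 300.0]]]
fuse [ 653.8 -341.5] 0.05831917181281683 99.9
fuse [ 564.2 -412.7] 0.15735797777038055 102.4
```

View pics/H4.png

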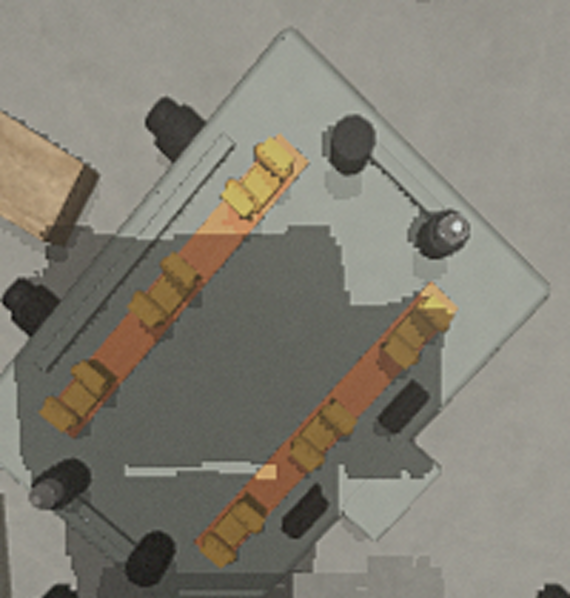

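```bash
sed -i 's/^yaw=0.84;C=np.array(\[616.6,99.2\])/yaw=0.832;C=np.array([617.2,99.0])/' h.py
cat >> h.py <<'E'
def fuse(o,fa,y):
    a=fa-np.pi/2;o=np.array(o)
    set_gripper(50,55);r.reach([*o,90],q_down(a))
    if r.move_l([*o,2.5],vel=100,contact_N=6):st("touched early")
    set_gripper(0,55);s=st("grip")
    assert 22<s["gripper_width"]<27
    off=s["eef_pos"][2]-12
    r.move_l([*o,165],vel=200)
    q=q_down(yaw-np.pi/2)
    r.reach(box(0,y,165),q);st("over")
    r.move_l(box(0,y,100+off),vel=100);st("above jaws")
    shot("wrist",f"f{y}")
    r.move_l(box(0,y,91+off),vel=40);st("on jaws")
    print("contact",r.move_l(box(0,y,75+off),vel=20,contact_N=28));s=st("pressed");print("fuse z",s["eef_pos"][2]-off)
    return off
E
python3 - <<'E'
from h import *
fuse([653.8,-341.5],.058,-55)
E
```

```text
grip t 42.8 pos [ 653.9 -341.6    2.7] F [0.4 0.2 1.3] w 23.7 g 55.0
over t 45.2 pos [658.2  60.8 164.9] F [-0.2  0.7 -0.1] w 23.7 g 55.0
above jaws t 46.1 pos [658.2  61.9  91.2] F [-0.6  0.6 -0. ] w 23.7 g 55.0
on jaws t 46.5 pos [657.6  62.1  81.5] F [-0.8  1.  -0.3] w 23.3 g 55.0
contact False
pressed t 47.5 pos [657.2  62.2  66. ] F [-6.5  3.6  7.4] w 23.7 g 55.0
fuse z 75.34901476272802
```

```bash
cat >> h.py <<'E'
def check(y):
    set_gripper(32);r.pause(.2);r.move_l(box(0,y,130),vel=120);set_gripper(0,20)
    r.move_l(box(0,y,93),vel=80);c=r.move_l(box(0,y,84),vel=15,contact_N=12);s=st("top check");print(c,"fuse centre ~",s["eef_pos"][2]-12)
    r.move_l(box(0,y,165),vel=150)
E
python3 - <<'E'
from h import *
check(-55)
off=fuse([564.2,-412.7],.157,0)
check(0)
set_gripper(95)
r.reach([570,75,260],q_down(-np.pi/2));r.pause(.3);shot("wrist","J")
r.reach([560,-240,250],q_down(-np.pi/2));r.pause(.3);shot("wrist","K");st()
h=[cv2.imread(f"pics/{n}_raw.png")[:225,:400] for n in "JK"]
cv2.imwrite("pics/JK.png",cv2.resize(np.hstack([h[0][:,100:400],h[1][:,60:300]]),(800,int(225*800/540)),interpolation=cv2.INTER_CUBIC))
E
```

```text
top check t 50.6 pos [658.8  61.4  88.3] F [ 0.9 -2.8  5. ] w 0.3 g 2.7
True fuse centre ~ 76.30358793379978
grip t 55.6 pos [ 564.3 -412.8    2.7] F [-0.8 -0.7  1.9] w 23.7 g 55.0
over t 58.4 pos [617.5  98.1 164.9] F [ 1.5  0.9 -1. ] w 23.8 g 55.0
above jaws t 59.3 pos [617.5  99.   91.3] F [-0.1  0.2  1. ] w 23.4 g 55.0
on jaws t 59.7 pos [616.9  99.1  81.5] F [-0.7  0.8 -0.4] w 23.9 g 55.0
contact False
pressed t 60.7 pos [616.5  99.2  66.1] F [-6.9  2.8  7.8] w 23.7 g 55.0
fuse z 75.33943082761274
top check t 63.7 pos [618.   98.6  88.3] F [ 0.2 -2.1  6.2] w 0.4 g 2.8
True fuse centre ~ 76.33111851084693
 t 68.6 pos [ 560.2 -239.4  250.1] F [-0.5  0.4  0.1] w 95.0 g 0.0
```

View pics/JK.png

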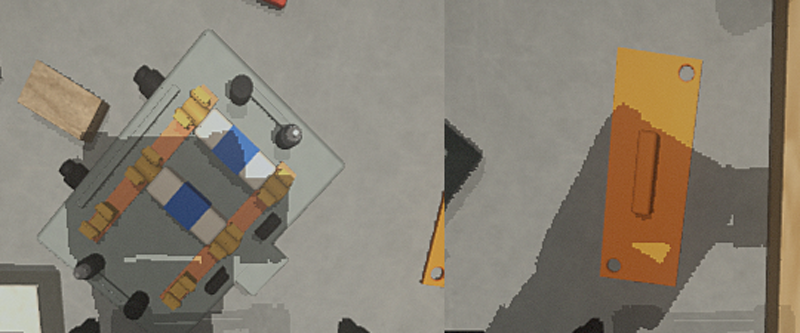

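Both fuses are home: the top checks put their centres at 76.3 mm, and the picture shows them lying in their clips. The viewing budget is now used up, so I locate the plate with image code and seat it by force feedback.

```bash
cat > plate.py <<'E'
from h import *
def plate():
    d=np.load("pics/K.npz");im=cv2.imread("pics/K_raw.png");hsv=cv2.cvtColor(im,cv2.COLOR_BGR2HSV)
    m=cv2.inRange(hsv,(5,150,60),(20,255,255));m[225:]=0;m[:,310:]=0
    n,l,s,c=cv2.connectedComponentsWithStats(m);k=1+np.argmax(s[1:,4]);m=(l==k).astype(np.uint8)*255
    cs,h=cv2.findContours(m,cv2.RETR_CCOMP,cv2.CHAIN_APPROX_NONE)
    out=[]
    for c_,hh in zip(cs,h[0]):
        a=cv2.contourArea(c_)
        if hh[3]>=0 and a>15:
            M=cv2.moments(c_);out.append((M["m10"]/M["m00"],M["m01"]/M["m00"],a))
    rect=cv2.minAreaRect(max(cs,key=cv2.contourArea))
    return d,out,cv2.boxPoints(rect),rect
E
python3 - <<'E'
from plate import *
d,out,bp,rect=plate();print(np.round(out,1).tolist(),rect)
h=p2w(d["K"],d["T"],[o[:2] for o in out],5);print("holes",h.round(1).tolist())
b=p2w(d["K"],d["T"],bp,5);print("corners",b.round(1).tolist(),b.mean(0).round(1))
d=np.load("pics/J.npz");im=cv2.imread("pics/J_raw.png");m=cv2.inRange(cv2.cvtColor(im,cv2.COLOR_BGR2HSV),(100,120,40),(125,255,255));m[230:]=0
n,l,s,c=cv2.connectedComponentsWithStats(m)
for k in range(1,n):
    if s[k,4]>60:
        w=p2w(d["K"],d["T"],c[k],86)[0];print("blue",s[k,4],w.round(1),"pred",box(0,-55,0)[:2].round(1),box(0,0,0)[:2])
E
```

```text
[[174.0, 178.7, 77.0], [223.0, 49.2, 106.5]] ((196.36907958984375, 112.27074432373047), (56.886837005615234, 155.78591918945312), 6.519801616668701)
holes [[547.9, -137.3], [714.1, -208.4]]
corners [[536.8, -116.0], [734.3, -151.4], [726.9, -221.8], [527.6, -194.9]] [ 631.4 -171. ]
blue 351 [655.8  61.4] pred [657.9  62. ] [617.2  99. ]
blue 495 [615.6  99.5] pred [657.9  62. ] [617.2  99. ]
```

```bash
sed -i 's/C=np.array(\[617.2,99.0\])/C=np.array([616.5,99.5])/' h.py
python3 - <<'E'
from h import *
o=np.array([631.0,-172.9]);a=1.433
set_gripper(45,50);r.reach([*o,100],q_down(a));
print(r.move_l([*o,7.5],vel=80,contact_N=6));set_gripper(0,50);s=st("grip");assert 13<s["gripper_width"]<19
off=s["eef_pos"][2];print("off",off)
r.move_l([*o,170],vel=150);r.reach(box(0,0,170),q_down(yaw));r.move_l(box(0,0,115+off),vel=80);r.pause(.3);s=st("above pins")
F0,M0=s["ft_force"],s["moment"];p=box(0,0,0);z=115.;ya=yaw
for k in range(60):
    z-=1
    r.move_l([p[0],p[1],z+off],q_down(ya),vel=20);s=r.sense();F=s["ft_force"]-F0;M=s["moment"]-M0
    print(round(z,1),round(s["eef_pos"][2]-off,1),F.round(1),M.round(2))
    if F[2]>12: print("blocked");break
    d=F[:2]*.15 if np.hypot(*F[:2])>2 else 0
    p[:2]+=np.clip(d,-.6,.6)
    if abs(M[2])>.15: ya+=np.clip(M[2]*.01,-.005,.005)
    if z<=94:break
print("shift",p[:2]-C,ya-yaw);st("end")
np.save("off.npy",[off,*F0,*M0,*p[:2],ya,z])
E
```

```text
False
grip t 73.9 pos [ 631.  -172.9    7.6] F [-0.1  0.6  0.8] w 15.4 g 50.0
off 7.5978635578344935
above pins t 77.3 pos [616.6  99.5 123. ] F [ 0.3  0.6 -1.1] w 15.3 g 50.0
114.0 114.0 [-0.8 -0.5  0.6] [-0.02 -0.02 -0.01]
113.0 112.9 [-0.5 -1.4 -0.1] [ 0.   -0.07 -0.03]
112.0 111.9 [ 0.4 -1.3 -0.3] [0.03 0.01 0.1 ]
111.0 110.9 [-0.2 -1.  -0.6] [-0.03 -0.02 -0.02]
110.0 110.0 [-0.4 -1.1  0.4] [0.03 0.02 0.  ]
109.0 108.9 [-1.1 -0.7  0.3] [-0.02 -0.03  0.01]
108.0 107.9 [-0.7 -0.1 -1.5] [-0.04  0.02  0.03]
107.0 106.9 [-0.2 -0.8 -0.5] [-0.   -0.02  0.03]
106.0 105.9 [-0.9 -0.8 -0.4] [ 0.01  0.03 -0.  ]
105.0 104.9 [ 0.  -0.  -1.7] [-0.02 -0.03  0.01]
104.0 103.9 [-0.3 -1.2 -0.6] [-0.    0.01 -0.05]
103.0 102.9 [-1.1 -0.7 -0.6] [-0.03  0.01 -0.01]
102.0 101.9 [-0.3 -0.6  0.2] [-0.04  0.   -0.  ]
101.0 100.9 [ 0.9 -0.7 -0.9] [-0.01  0.01 -0.05]
100.0 99.9 [-0.2 -0.7 -0.3] [ 0.01 -0.06 -0.01]
99.0 98.9 [-0.4 -1.1 -0.1] [-0.    0.   -0.05]
98.0 97.9 [-0.5 -0.   0.2] [-0.08  0.01 -0.  ]
97.0 96.9 [-0.3 -0.4  0. ] [0.   0.01 0.01]
96.0 95.9 [-1.2  0.1  0. ] [ 0.   -0.05  0.02]
95.0 94.9 [-1.3 -0.8 -0.7] [ 0.    0.06 -0.01]
94.0 94.0 [-0.6 -0.9  0.1] [-0.04  0.05  0.  ]
shift [0. 0.] 0.0
end t 82.5 pos [616.5  99.5 101.6] F [-0.3 -0.2 -1. ] w 15.5 g 50.0
```

Run:
```python
from h import *
off=np.load("off.npy")[0]
c=r.move_l(box(0,0,92+off),vel=10,contact_N=4);s=st("seat");print(c,"underside",s["eef_pos"][2]-off)
set_gripper(45);r.pause(.3);r.move_l(box(0,0,180),vel=100);set_gripper(95)
r.reach([570,75,300],q_down(-np.pi/2));r.pause(.5);shot("wrist","L");st()
d=np.load("pics/L.npz");im=cv2.imread("pics/L_raw.png");m=cv2.inRange(cv2.cvtColor(im,cv2.COLOR_BGR2HSV),(5,150,50),(20,255,255));m[230:]=0
m=cv2.morphologyEx(m,cv2.MORPH_CLOSE,np.ones((7,7)))
n,l,s,c=cv2.connectedComponentsWithStats(m);k=1+np.argmax(s[1:,4]);cs,_=cv2.findContours((l==k).astype(np.uint8),0,1)
b=p2w(d["K"],d["T"],cv2.boxPoints(cv2.minAreaRect(max(cs,key=cv2.contourArea))),99)
e=[b[1]-b[0],b[2]-b[1]];print("plate",b.mean(0).round(1),[(np.linalg.norm(v).round(1),np.arctan2(v[1],v[0]).round(3)) for v in e],"want",C,yaw)
# pry tool & cover check in the top view
r.reach([450,-330,300],q_down(-np.pi/2));r.pause(.3);shot("top","M");K,T=cam("top");im=cv2.imread("pics/M_raw.png");h=cv2.cvtColor(im,cv2.COLOR_BGR2HSV)
for nm,lo,hi in(("yellow",(24,150,100),(34,255,255)),("blue",(100,120,40),(125,255,255))):
    n,l,s,c=cv2.connectedComponentsWithStats(cv2.inRange(h,lo,hi))
    print(nm,[(s[k,4],p2w(K,T,c[k],15)[0].round(0).tolist()) for k in range(1,n) if s[k,4]>25])
print(st()["eef_pos"])
```

```text
seat t 82.7 pos [616.5  99.5 101.6] F [-0.2 -0.4  4.9] w 15.6 g 50.0
True underside 93.97814829421617
 t 88.2 pos [570.  75. 300.] F [-0.3  0.   0.1] w 95.2 g 0.0
plate [616.8  99.6] [(np.float64(197.1), np.float64(-0.766)), (np.float64(91.6), np.float64(-2.255))] want [616.5  99.5] 0.832
yellow [(np.int32(31), [838.0, -314.0]), (np.int32(42), [827.0, -266.0])]
blue []
 t 90.1 pos [ 450.2 -329.7  300. ] F [-0.5  0.4 -0.3] w 94.7 g 0.0
[ 450.23580038 -329.67136119  299.99863203]
```

```bash
python3 -c "
from bench import r, imaging, set_gripper
print(r.sign_off())"
```

```text
the job is handed in; nothing more can be done
None
```

I handed the job in at about 90 s of the 210 s allowed, and no verdict came back: the cover is off and flat on the bench, both fuses on the bench are snapped home in their own clips, and the guard plate sits at its 94 mm seat height. The pry tool was set back down on the bench, though my last camera check could not pick it out, and the tape measure, wood block and brass block were left alone.

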